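# Half-turn and nest the carry caddy in its tub

### The arm

A 7-joint arm with a two-finger parallel gripper is mounted at the origin on the work surface. World frame = base frame: x ahead of the robot, y to its left, z up, the work surface at z = 0. Lengths are in mm, angles in rad, forces in N, time in s.
With the tool pointing down it reaches from about 425 to 950 mm from the base axis. Payload 4.7 kg.
Tool frame: the origin (TCP) lies on the centre line of the jaws, within the pads' length; the fingertips stand 19 mm ahead of it and the grasp point (between the pads) is the TCP; z points along the fingers, y is the direction in which the jaws open and shut (so a half turn about z gives the same grasp; the last joint's range is limited). The gripper opens to 85 mm and grips with 20 to 120 N. Pads are 22 mm wide; open, the fingers measure 114 mm over their backs; the gripper's body (76 mm by 85 mm) begins 54 mm behind the grasp point. The pads swing forward as they close: fully open they stand 13 mm farther back than shut.
Start: joints at [-1.234, 0.469, -0.049, 1.532, 0.024, 1.141, -0.082], TCP at [241.406, 630.372, 250.335] pointing down, gripper open.
Joint ranges: [-2.59, 2.59], [-0.33, 1.99], [-1.39, 1.29], [0.1, 2.45], [-1.04, 4.18], [0.21, 1.99], [-2.66, 2.66]. Speed limits (rad/s): [2.57, 2.57, 3.14, 3.14, 3.14, 3.14, 3.14].

### API

Orientations are given as a unit quaternion [x, y, z, w].
In Python, from bench import r, imaging gives the robot as it stands.
- The arm moves only by the shell command python3 -m crank 'ROWS' [FORCE]. ROWS is JSON, a list of rows, each an object with "delta_pos": the shift along the world's x, y, z in cm, a list of three; "delta_rot": the turn, a rotation vector about the world's x, y, z in rad, a list of three; "fingers": the closure, from 0 (fully open) to 1 (shut). In form: [{"delta_pos": [tx, ty, tz], "delta_rot": [ax, ay, az], "fingers": fingers}, ...]. A call has 1 to 8 rows; each row is the pose to reach, as a shift and turn from the pose commanded when the call began; what a row does not reach only later rows make up. A row lasts 1/8 s, in which the tool goes at most 62.5 mm and 10.7 degrees, less where a joint would pass 70% of its speed; a pose out of reach is approached as far as the arm can. A call with a gripper value outside its range is refused whole. The fingers move at their own pace and stop on an object; FORCE is the grip in N (left out, the last holds). Time passes only in rows, so rows that repeat a pose let the fingers close. It gives the time, the measured TCP pose, the force and the opening at its end, in the units of the state.
- r.get_obs(): the state, without advancing time (a new reading comes with each control period).
- imaging.capture(name): name is "scene" or "top"; returns a dict with "color" (384x512x3 uint8, blue, green, red), "fovy" (degrees; the focal length in pixels is half the picture's height over the tangent of half this angle, whatever the lens; pixels are square), "cx", "cy" (the principal point, pixels), "R" (3x3) and "t" (3): a world point X has camera coordinates R X + t. Camera axes: x right, y down, z forward; pixel columns grow to the right and rows downward; lengths in mm; the calibration is good to about 2 mm. A picture is of the moment at which its call begins. There is no depth.
- r.close_job(): hands the job in, once; it reports no verdict.
The state is a dict: "time": time; "joint_positions": joint angles; "joint_vel": joint speeds; "joint_torque": joint torques, N m; "tcp_pos": TCP position; "eef_rot": TCP orientation; "ft_force": force on the tool from outside, world axes, zero at the start; "torque": the same for the moment, N m; "width": finger opening in mm.
Only numpy, scipy, OpenCV 4.12 (cv2) and the standard library are available. Lean on these libraries where they do the work, as an engineer would, in place of code of your own. Each camera call takes 0.05 s, during which the arm holds its last target.

### The job

Pick up the empty carry caddy by its grip bar, turn it half a turn so that its lugs match the slots of the tub on the rail plate, and nest it fully home, flat on the tub's floor, and let go. The tub may have slid a little along its rails, so feel for the slots with a light touch: never press or drop the caddy onto the tub with more than 50 N. Leave the other things on the bench where they are.

Things in the scene. Friction and masses are not known exactly. Their poses are not given: they have to be found in the camera images.
- caddy: Loose, empty grey plastic carry caddy, about 0.25 kg: open box 110 mm long (its x), 66 mm wide (y), 60 mm tall, with a fixed grip bar overhead along x. Origin: centre of its underside, z up. Starts on the bench with its +x roughly opposite to the dock's +x (half a turn, give or take 35 degrees).
- caddy_bar (a point): Centre of the caddy's grip bar, 103 mm above its underside; axes as the caddy's. The bar is 14 mm wide (along y) and 14 mm tall, 98 mm long between its end posts, with 36 mm of free height between bar and box rim: grip it across, from above.
- caddy_lug_end (a point): Middle of the caddy's +x end wall, 55 mm from its middle, 30 mm up. Each long side has two upright lugs that stick out 12 mm (90 mm over the lugs), 12 mm wide along x, from the underside up to 45 mm, centred at caddy x = +40 mm and -20 mm: so one end (+x, this one) has lugs close to it, the other has not.
- dock: Fixed aluminium rail plate 170 x 120 x 6 mm on the bench, with the grey plastic tub on it. Origin: centre of the plate's underside; x along its length, z up. The tub is centred across y and square to the plate, but along x it stands anywhere up to 14 mm either way from the plate's centre; only the plate's pose is given. It is stiff: it does not slide under the forces allowed.
- dock_rim (a point): Point over the plate's centre at the height of the tub's rim, 56 mm above the bench (axes as the dock's). The tub is 122 x 104 mm outside, 116 (x) x 74 mm (y) inside. Its long sides are 15 mm thick ledges, each with two upright slots 15 mm wide along x, 12 mm deep, open to the top and inside, centred 40 mm towards +x and 20 mm towards -x of the tub's middle.
- dock_floor (a point): Point over the plate's centre at the tub's inner floor, 10 mm above the bench. With caddy +x along dock +x the lugs enter the slots (play 1.5 mm each way along x, 4 mm across) and the caddy sinks 46 mm below the rim until its underside is on this floor: nested. Turned the other way, or off along x, the lugs land on the flat ledge tops and it stands at rim height: stacked.
- snackbox: Bystander, leave alone: blue snack container, 75 x 100 x 67 mm. Origin: centre of its underside.
- jar: Bystander, leave alone: clear glass storage jar with a metal lid, 80 mm across, 120 mm tall. Origin: centre of its underside.
- flask: Bystander, leave alone: aluminium bottle with a black flip cap, 68 mm across, 190 mm tall. Origin: centre of its underside.
- cup: Bystander, leave alone: red plastic cup, 74 mm across, 90 mm tall. Origin: centre of its underside.
- fork: Bystander, leave alone: bamboo fork lying flat, 185 mm long, 26 mm wide, 6 mm thick. Origin: centre of its underside (near its middle).
- ramekin: Bystander, leave alone: white ceramic ramekin, 72 mm across, 45 mm tall, standing between the working places. Origin: centre of its underside.
- spice: Bystander, leave alone: small spice jar, 44 mm across, 75 mm tall, standing between the working places. Origin: centre of its underside.
Mind the look-alikes: they are no part of the job. What is shaped like the dock but brown is not meant.

How it is judged (in metres and radians):
On the way, in this order (a step that is already met when the one before it is completed fails the run):
1. the caddy is lifted clear of the bench (height (world z) of caddy above 0.03 m), for 0.1 s.
2. the caddy is held over the tub, above its rim, upright and turned so that its lug end points along the dock's +x (horizontal distance between caddy and dock below 0.03 m and x of caddy_lug_end in the frame of dock above 0.02 m and angle between the x axis of caddy and the x axis of dock, either way round below 0.15 rad and angle between caddy's own z axis and vertical below 0.2 rad and height (world z) of caddy above 0.05 m), for 0.1 s.
At the end, for the whole second after the job is handed in: The caddy stands nested in the tub, lug end along the dock's +x: its underside within 3 mm of the tub's floor (less than 13 mm above the bench), within 18 mm of the dock's centre along x and 6 mm across, upright within 0.04 rad, let go and at rest (x of caddy in the frame of dock between -0.018 and 0.018 m and y of caddy in the frame of dock between -0.006 and 0.006 m and z of caddy in the frame of dock below 0.013 m and x of caddy_lug_end in the frame of dock above 0.035 m and angle between caddy's own z axis and vertical below 0.04 rad and angle between the x axis of caddy and the x axis of dock, either way round below 0.1 rad and contact force between caddy and dock above 0.3 N and contact force between caddy and the fingers below 0.1 N and linear speed of caddy below 0.01 m/s and angular speed of caddy below 0.1 rad/s); the robot touches nothing.
It fails at once if the caddy is pressed, wedged or dropped onto the dock and its tub with more than 50 N (contact force between caddy and dock above 50 N).
It fails at once if a bystander is moved more than 25 mm or tipped (distance of any of snackbox, jar, flask, cup, fork, ramekin, spice from where it was at the start of the episode above 0.025 m or angle between any of snackbox, jar, flask, cup, fork, ramekin, spice's own z axis and vertical above 0.4 rad).
It also fails if it takes over 72 s, if anything falls off the work surface, if the arm or the gripper's body presses on something with over 40 N, if the wrist force passes 120 N, or if a joint passes its speed limit or range.

## Working session

There is one attempt and no reset: what is moved stays moved. The work goes in short steps, Python scripts to look and compute and a shell command to move; the robot and the scene stay as the last step left them, time stands still between calls to the robot, and variables do not carry over. Pictures are saved under pics/ and viewed, and the job is handed in when it is done.

```bash
mkdir -p pics; ls; python3 - <<'E'
from bench import r, imaging
import cv2
o=r.get_obs(); print(o)
for n in("scene","top"):
    c=imaging.capture(n); cv2.imwrite(f"pics/{n}0.png",c["color"]); print(n,c["fovy"],c["cx"],c["cy"],c["R"],c["t"], [k for k in c])
E
```

```text
pics
{'time': 0.0, 'joint_positions': array([-1.2338909 ,  0.46945081, -0.04859743,  1.53370193,  0.02407863,
        1.14096099, -0.0822967 ]), 'joint_vel': array([-0.00041795,  0.00129681,  0.00115461,  0.00052781, -0.00110697,
       -0.00074382,  0.00281377]), 'joint_torque': array([-6.62240909e-04, -5.10290945e+01, -4.67587577e-02, -2.37721342e+01,
        1.06898375e-02,  7.51146785e-03, -5.81001615e-06]), 'tcp_pos': array([241.23645043, 629.84060599, 249.25166564]), 'eef_rot': array([ 1.81870587e-01,  9.83321998e-01, -9.56249117e-04, -1.51765590e-04]), 'ft_force': array([ 0.58794071,  0.08723342, -0.01589881]), 'torque': array([ 0.08919215, -0.04526533,  0.05075776]), 'width': 85.43413698453362}
scene 46.93606829069199 249.76973534025961 189.23844731623672 [[ 0.29768431  0.95437139  0.02364948]
 [ 0.56112762 -0.15487602 -0.81311083]
 [-0.77234697  0.25532071 -0.5816283 ]] [-257.5216418  -269.40353629 1635.86084588] ['color', 'fovy', 'cx', 'cy', 'R', 't']
top 42.415740428433736 260.087624973484 189.51312724448695 [[-0.00809054 -0.99996622  0.00144883]
 [-0.99457443  0.00789663 -0.10372729]
 [ 0.10371234 -0.00228018 -0.99460472]] [  99.15868831  637.15375386 1407.21637565] ['color', 'fovy', 'cx', 'cy', 'R', 't']
```

```bash
python3 - <<'E'
import cv2
for n in("scene","top"):
    i=cv2.imread(f"pics/{n}0.png"); cv2.imwrite(f"pics/{n}0b.png",cv2.resize(i,(800,600),interpolation=cv2.INTER_CUBIC))
E
```

```text
(no output)
```

View pics/top0b.png

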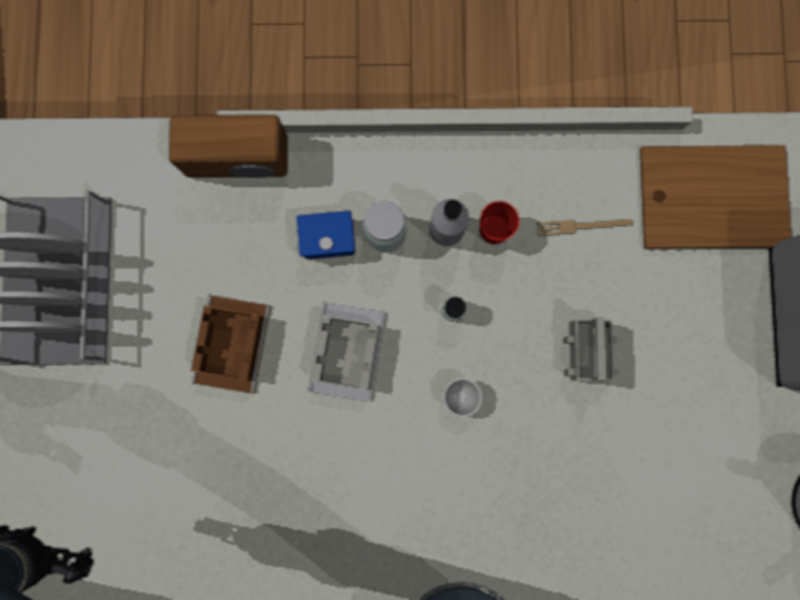

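View pics/scene0b.png

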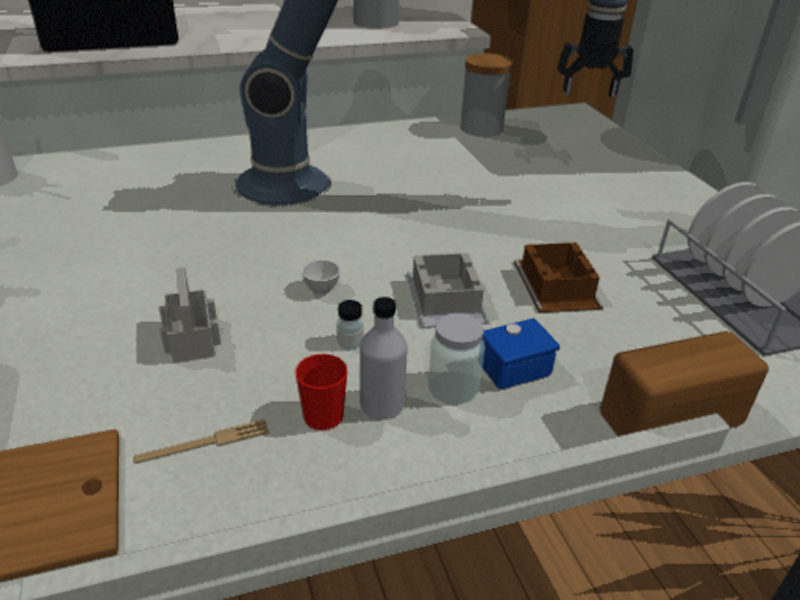

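Candidates, in 800x600 top-view pixels. The only caddy is the grey handled box at (590,350). For the dock there is a grey tub on a rail plate at (348,352) and a brown look-alike at (232,345). I choose grey and will check both pieces in close crops.

```bash
python3 - <<'E'
import cv2, numpy as np
i=cv2.imread("pics/top0.png"); 
a=i[185:265,190:260]; b=i[195:255,350:410]
def up(x,x0,y0,s):
    u=cv2.resize(x,None,fx=s,fy=s,interpolation=cv2.INTER_CUBIC)
    u=np.clip(u.astype(float)*1.5,0,255).astype(np.uint8)
    for k in range(0,x.shape[1],10): cv2.putText(u,str(x0+k),(k*s,10),0,.35,(0,255,255),1); cv2.line(u,(k*s,12),(k*s,18),(0,255,255),1)
    for k in range(0,x.shape[0],10): cv2.putText(u,str(y0+k),(0,k*s+4),0,.35,(0,255,255),1)
    return u
cv2.imwrite("pics/dock.png",up(a,190,185,7)); cv2.imwrite("pics/cad.png",up(b,350,195,9))
i=cv2.imread("pics/scene0.png")
cv2.imwrite("pics/cads.png",up(i[165:235,90:150],90,165,8)); cv2.imwrite("pics/docks.png",up(i[155:215,255:320],255,155,9))
E
```

```text
(no output)
```

View pics/dock.png

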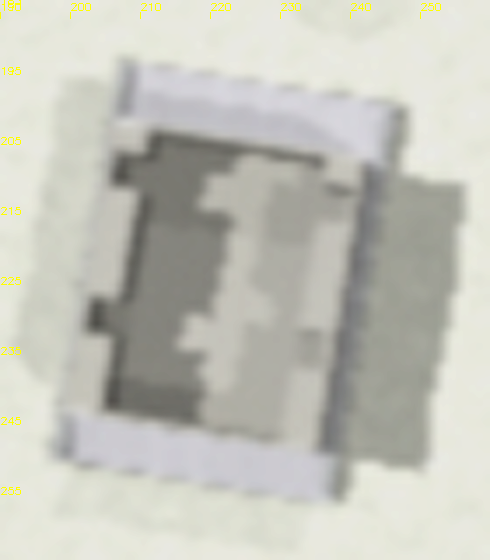

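View pics/cad.png

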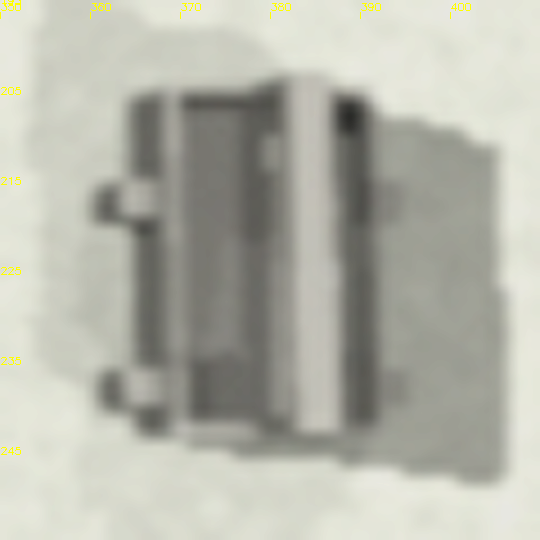

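View pics/cads.png

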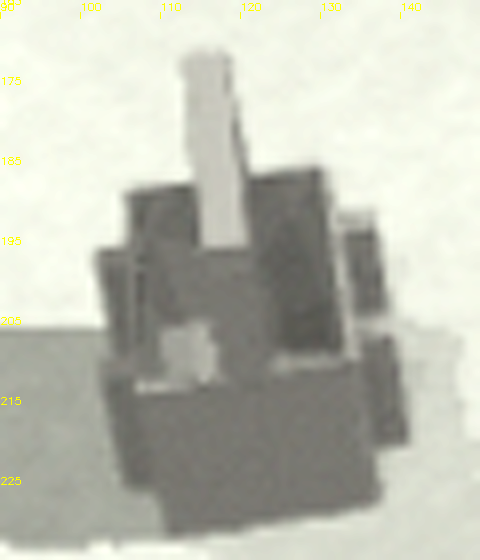

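View pics/docks.png

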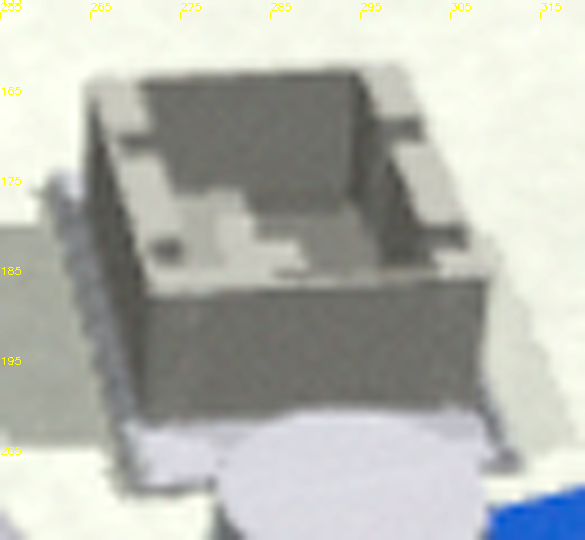

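```bash
cat > h.py <<'E'
import numpy as np, cv2
from scipy.optimize import least_squares
C=dict(scene=(46.93606829069199,249.76973534025961,189.23844731623672,np.array([[0.29768431,0.95437139,0.02364948],[0.56112762,-0.15487602,-0.81311083],[-0.77234697,0.25532071,-0.5816283]]),np.array([-257.5216418,-269.40353629,1635.86084588])),
top=(42.415740428433736,260.087624973484,189.51312724448695,np.array([[-0.00809054,-0.99996622,0.00144883],[-0.99457443,0.00789663,-0.10372729],[0.10371234,-0.00228018,-0.99460472]]),np.array([99.15868831,637.15375386,1407.21637565])))
def proj(cam,X):
    f,cx,cy,R,t=C[cam]; f=192/np.tan(np.radians(f)/2)
    c=np.atleast_2d(X)@R.T+t
    return c[:,:2]/c[:,2:]*f+[cx,cy]
def w(p,X,s=0):
    X=np.atleast_2d(np.array(X,float)); c,n=np.cos(p[2]),np.sin(p[2])
    x=X[:,0]+s
    return np.c_[p[0]+c*x-n*X[:,1],p[1]+n*x+c*X[:,1],X[:,2]]
E
cat > fit.py <<'E'
from h import *
# dock: (cam, pt, istub, pix)
D=[("scene",(-61,-52,56),1,(265,163.7)),("scene",(-61,52,56),1,(300,162.6)),("scene",(61,-52,56),1,(271.7,187.4)),("scene",(61,52,56),1,(309.4,185.6)),
("top",(61,52,56),1,(206.1,202.9)),("top",(-61,52,56),1,(199.3,243.6)),
("top",(85,60,6),0,(206.9,193.3)),("top",(85,-60,6),0,(247.9,200)),("top",(-85,60,6),0,(198.3,250.7)),("top",(-85,-60,6),0,(239.3,256.4)),
("scene",(85,-60,3),0,(269.4,209.4))]
def res(p,D):return np.concatenate([(proj(c,w(p,X,p[3] if k else 0))-px)[0] for c,X,k,px in D])
for sel in("both","top","scene"):
    d=[e for e in D if sel in("both",e[0])]
    if sel=="scene": d=D[:4]+D[-1:]
    s=least_squares(res,[600,100,0.1,0],args=(d,)); print(sel,s.x.round(3)); 
    if sel!="x":print(s.fun.reshape(-1,2).round(1).tolist())
K=[("scene",(-55,0,110),0,(117.9,195.9)),("scene",(55,0,110),0,(115.6,171.5)),("scene",(-55,33,60),0,(106.9,213.5)),("scene",(-55,-33,60),0,(136.9,210.6)),("scene",(-55,33,0),0,(110.6,231.9)),("scene",(-55,-33,0),0,(137.5,227.5)),("scene",(55,33,60),0,(106,188.8)),("scene",(55,-33,60),0,(130.6,186)),
("top",(-55,0,110),0,(384.4,203)),("top",(55,0,110),0,(385.3,243)),("top",(-55,-33,0),0,(364.4,205.8)),("top",(55,-33,0),0,(365,243)),("top",(-55,-33,60),0,(368.3,205.2)),("top",(55,-33,60),0,(368.9,243.3)),("top",(-55,33,60),0,(391.7,205.6)),("top",(55,33,60),0,(392,242.2))]
for sel in("both","top","scene"):
    d=[e for e in K if sel in("both",e[0])]
    s=least_squares(res,[600,-250,3.1,0],args=(d,)); print(sel,s.x.round(3)); print(s.fun.reshape(-1,2).round(1).tolist())
E
python3 fit.py
```

```text
both [ 5.37798e+02  2.05948e+02 -1.52000e-01 -2.47000e-01]
[[-1.5, -1.0], [-1.6, -2.0], [-0.2, -0.6], [-0.3, -1.3], [0.2, -2.6], [0.3, -0.8], [-0.2, -0.1], [-1.2, -1.0], [-0.6, -0.3], [-1.1, -0.0], [-0.2, -1.2]]
top [ 5.36944e+02  2.04450e+02 -1.55000e-01 -4.57600e+00]
[[0.5, -0.8], [0.5, 1.0], [0.3, 0.2], [-0.6, -0.6], [-0.2, -0.0], [-0.6, 0.3]]
scene [ 5.45096e+02  2.06183e+02 -1.82000e-01 -1.40200e+00]
[[-0.1, -0.2], [0.1, -0.7], [-0.1, 0.4], [0.3, 0.3], [-0.2, 0.1]]
both [ 537.18  -245.977    3.134    0.   ]
[[-0.1, -1.8], [-0.3, -1.8], [-0.0, -0.7], [-2.2, -2.2], [0.2, -0.3], [0.2, -0.5], [-0.8, -1.3], [0.4, -2.2], [-0.3, -0.8], [-0.1, -0.6], [-0.7, -0.7], [-0.4, -0.7], [-0.1, -1.6], [0.2, -0.9], [-0.4, -2.0], [0.4, 0.2]]
top [ 534.618 -246.381    3.127    0.   ]
[[0.1, 0.1], [-0.0, 0.4], [-0.4, 0.1], [-0.4, 0.1], [0.2, -0.8], [0.2, -0.1], [-0.1, -1.1], [0.5, 1.2]]
scene [ 542.902 -245.516    3.133    0.   ]
[[0.3, -0.4], [0.0, -0.7], [0.3, 0.7], [-1.8, -0.8], [0.5, 1.1], [0.6, 0.9], [-0.5, -0.1], [0.8, -1.1]]
```

```bash
python3 -m crank '[{"delta_pos":[3,-5,0],"delta_rot":[0,0,-0.17],"fingers":0},{"delta_pos":[6,-10,0],"delta_rot":[0,0,-0.34],"fingers":0},{"delta_pos":[9,-15,0],"delta_rot":[0,0,-0.51],"fingers":0},{"delta_pos":[12,-20,0],"delta_rot":[0,0,-0.68],"fingers":0},{"delta_pos":[15,-25,0],"delta_rot":[0,0,-0.85],"fingers":0},{"delta_pos":[18,-30,0],"delta_rot":[0,0,-1.02],"fingers":0},{"delta_pos":[21,-35,0],"delta_rot":[0,0,-1.19],"fingers":0},{"delta_pos":[24,-40,0],"delta_rot":[0,0,-1.36],"fingers":0}]' 30
```

```text
time: 1.1
tcp_pos: [481.9, 228.6, 250.2]
eef_rot: [0.761, 0.648, -0.0, -0.0]
ft_force: [0.6, 0.3, -0.5]
width: 85.4
```

```bash
python3 -m crank '[{"delta_pos":[0.7,-6,0],"delta_rot":[0,0,-0.178],"fingers":0},{"delta_pos":[1.4,-12,0],"delta_rot":[0,0,-0.356],"fingers":0},{"delta_pos":[2.1,-18,0],"delta_rot":[0,0,-0.534],"fingers":0},{"delta_pos":[2.8,-24,0],"delta_rot":[0,0,-0.712],"fingers":0},{"delta_pos":[3.5,-30,0],"delta_rot":[0,0,-0.89],"fingers":0},{"delta_pos":[4.2,-36,0],"delta_rot":[0,0,-1.068],"fingers":0},{"delta_pos":[4.9,-42,0],"delta_rot":[0,0,-1.246],"fingers":0},{"delta_pos":[5.5,-47.5,0],"delta_rot":[0,0,-1.42],"fingers":0}]'
python3 - <<'E'
from bench import r, imaging
import cv2
from h import proj
o=r.get_obs(); print(o["time"],o["tcp_pos"],o["eef_rot"],o["joint_positions"].round(2))
for n in("scene","top"):
    c=imaging.capture(n)["color"]; u,v=proj(n,o["tcp_pos"])[0]; print(n,u,v)
    a,b=int(u)-40,max(0,int(v)-40); k=c[b:b+90,a:a+90]; print(a,b)
    k=cv2.convertScaleAbs(cv2.resize(k,None,fx=6.5,fy=6.5,interpolation=cv2.INTER_CUBIC),alpha=1.5); cv2.imwrite(f"pics/{n}1.png",k)
E
```

```text
time: 2.1
tcp_pos: [536.3, -246.5, 250.2]
eef_rot: [1.0, -0.005, -0.0, -0.0]
ft_force: [-0.7, -0.4, -1.3]
width: 85.3
2.1 [ 536.26409903 -246.47215959  250.16636146] [ 9.99987371e-01 -5.02550298e-03 -2.59335628e-05 -3.35151469e-05] [-0.25  0.41  0.82  1.78 -0.33  1.1  -0.9 ]
scene 106.96166450788232 130.86967253552882
66 90
top 399.26996674483894 220.43537224565583
359 180
```

View pics/scene1.png

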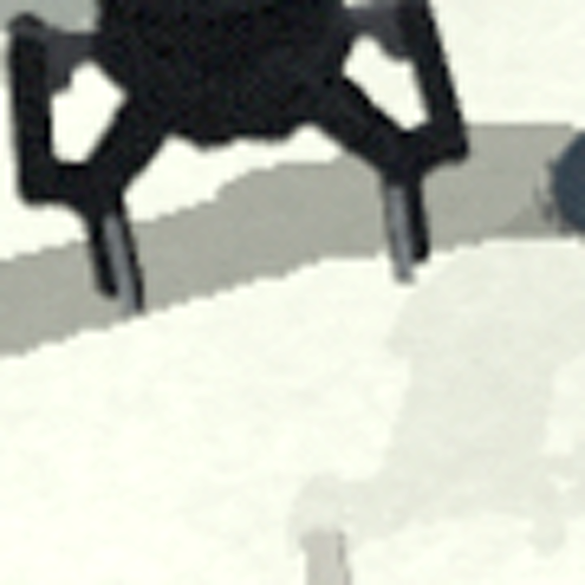

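View pics/top1.png

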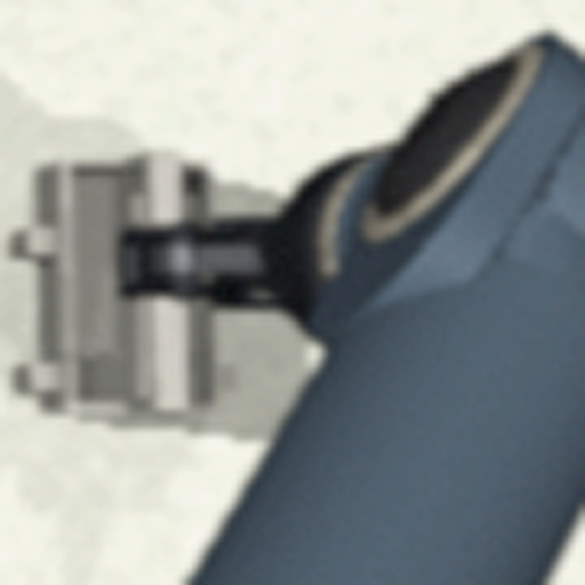

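```bash
python3 -m crank '[{"delta_pos":[-0.2,0,-4],"delta_rot":[0,0,0],"fingers":0},{"delta_pos":[-0.2,0,-8],"delta_rot":[0,0,0],"fingers":0},{"delta_pos":[-0.2,0,-12],"delta_rot":[0,0,0],"fingers":0},{"delta_pos":[-0.2,0,-14.7],"delta_rot":[0,0,0],"fingers":0},{"delta_pos":[-0.2,0,-14.7],"delta_rot":[0,0,0],"fingers":0.5},{"delta_pos":[-0.2,0,-14.7],"delta_rot":[0,0,0],"fingers":1},{"delta_pos":[-0.2,0,-14.7],"delta_rot":[0,0,0],"fingers":1},{"delta_pos":[-0.2,0,-14.7],"delta_rot":[0,0,0],"fingers":1}]' 40
python3 - <<'E'
from bench import r, imaging
import cv2
o=r.get_obs(); print(o["time"],o["tcp_pos"],o["width"],o["ft_force"])
c=imaging.capture("scene")["color"][120:250,60:190]
cv2.imwrite("pics/s2.png",cv2.convertScaleAbs(cv2.resize(c,None,fx=4.5,fy=4.5,interpolation=cv2.INTER_CUBIC),alpha=1.5))
E
```

```text
time: 3.2
tcp_pos: [535.1, -245.0, 104.5]
eef_rot: [1.0, -0.002, 0.001, 0.0]
ft_force: [1.2, -2.8, -1.1]
width: 13.0
3.2 [ 535.07409219 -245.03033932  104.46872791] 12.990365838517848 [ 1.22209849 -2.82527262 -1.07028542]
```

View pics/s2.png

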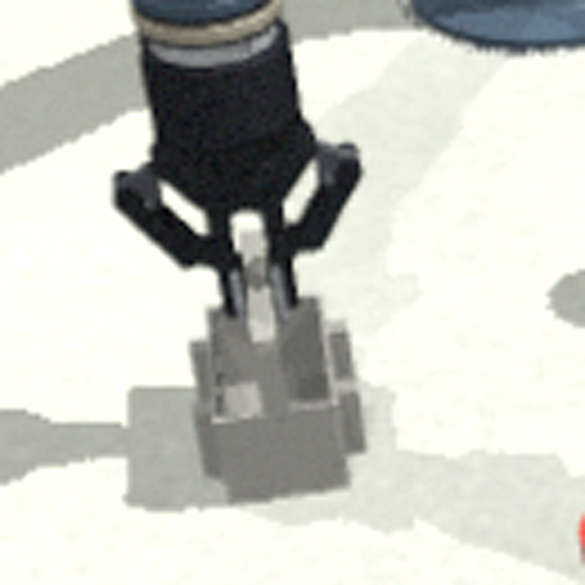

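```bash
python3 -m crank '[{"delta_pos":[0,0,1],"delta_rot":[0,0,0],"fingers":1},{"delta_pos":[0,0,3],"delta_rot":[0,0,0],"fingers":1},{"delta_pos":[0,0,6],"delta_rot":[0,0,0],"fingers":1},{"delta_pos":[0,0,10],"delta_rot":[0,0,0],"fingers":1},{"delta_pos":[0,0,13],"delta_rot":[0,0,0],"fingers":1},{"delta_pos":[0,0,15],"delta_rot":[0,0,0],"fingers":1},{"delta_pos":[0,0,16],"delta_rot":[0,0,0.1],"fingers":1},{"delta_pos":[0,0,16],"delta_rot":[0,0,0.2],"fingers":1}]'
python3 -m crank '[{"delta_pos":[0,3,0],"delta_rot":[0,0,0.17],"fingers":1},{"delta_pos":[0,7,0],"delta_rot":[0,0,0.34],"fingers":1},{"delta_pos":[0,11,0],"delta_rot":[0,0,0.51],"fingers":1},{"delta_pos":[0,15,0],"delta_rot":[0,0,0.68],"fingers":1},{"delta_pos":[0,19,0],"delta_rot":[0,0,0.85],"fingers":1},{"delta_pos":[0,23,0],"delta_rot":[0,0,1.02],"fingers":1},{"delta_pos":[0,27,0],"delta_rot":[0,0,1.19],"fingers":1},{"delta_pos":[0,30,0],"delta_rot":[0,0,1.36],"fingers":1}]'
python3 - <<'E'
from bench import r
o=r.get_obs(); print(o["time"],o["tcp_pos"],o["eef_rot"],o["width"],o["ft_force"],o["joint_positions"].round(2))
E
```

```text
time: 4.25
tcp_pos: [534.6, -245.1, 265.7]
eef_rot: [0.995, 0.099, 0.001, 0.001]
ft_force: [-0.4, 0.1, -2.3]
width: 13.1
time: 5.25
tcp_pos: [534.1, 56.9, 264.6]
eef_rot: [0.71, 0.704, 0.001, 0.0]
ft_force: [0.3, -0.1, -1.8]
width: 13.4
5.25 [534.14649656  56.87932153 264.58149715] [7.10135808e-01 7.04064452e-01 5.52735774e-04 2.76159775e-04] 13.355855694518624 [ 0.25261588 -0.10516106 -1.78357863] [-0.53  0.24  0.42  1.86 -0.11  1.06 -0.08]
```

```bash
python3 -m crank '[{"delta_pos":[0,2,0],"delta_rot":[0,0,0.18],"fingers":1},{"delta_pos":[0,4,0],"delta_rot":[0,0,0.36],"fingers":1},{"delta_pos":[0,6,0],"delta_rot":[0,0,0.54],"fingers":1},{"delta_pos":[0,8,0],"delta_rot":[0,0,0.72],"fingers":1},{"delta_pos":[0,10,0],"delta_rot":[0,0,0.9],"fingers":1},{"delta_pos":[0,12,0],"delta_rot":[0,0,1.08],"fingers":1},{"delta_pos":[0,14,0],"delta_rot":[0,0,1.26],"fingers":1},{"delta_pos":[0,14.8,0],"delta_rot":[0,0,1.44],"fingers":1}]'
cat > look.py <<'E'
import sys
from bench import r, imaging
import cv2
from h import *
o=r.get_obs(); print(o["time"],o["tcp_pos"].round(1),o["eef_rot"].round(4),o["width"],o["ft_force"].round(2),o["joint_positions"].round(2))
tag=sys.argv[1]
for n,(x,y,W,H) in dict(scene=(235,80,120,140),top=(170,170,110,100)).items():
    c=imaging.capture(n)["color"]; cv2.imwrite(f"pics/{n}_{tag}_raw.png",c)
    k=c[y:y+H,x:x+W]; s=min(800/W,600/H); s=4.2 if n=="scene" else 6
    k=cv2.convertScaleAbs(cv2.resize(k,None,fx=s,fy=s,interpolation=cv2.INTER_CUBIC),alpha=1.5)
    for q in range(0,W,10): cv2.putText(k,str(x+q),(int(q*s),10),0,.3,(0,0,255),1)
    for q in range(0,H,10): cv2.putText(k,str(y+q),(0,int(q*s)+4),0,.3,(0,0,255),1)
    cv2.imwrite(f"pics/{n}_{tag}.png",k)
E
python3 look.py a
```

```text
time: 6.25
tcp_pos: [534.2, 204.4, 264.5]
eef_rot: [0.069, 0.998, 0.0, 0.001]
ft_force: [-0.2, -0.2, -1.6]
width: 13.1
6.25 [534.2 204.4 264.5] [6.940e-02 9.976e-01 1.000e-04 5.000e-04] 13.061972657583377 [-0.24 -0.2  -1.62] [-0.53  0.29  0.11  1.77 -0.04  1.08  1.03]
```

View pics/scene_a.png

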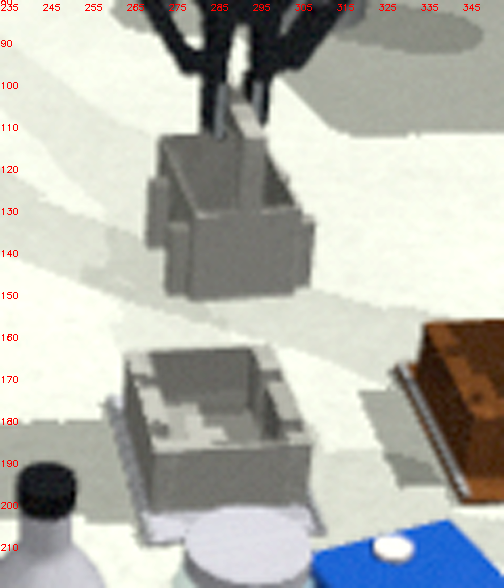

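View pics/top_a.png

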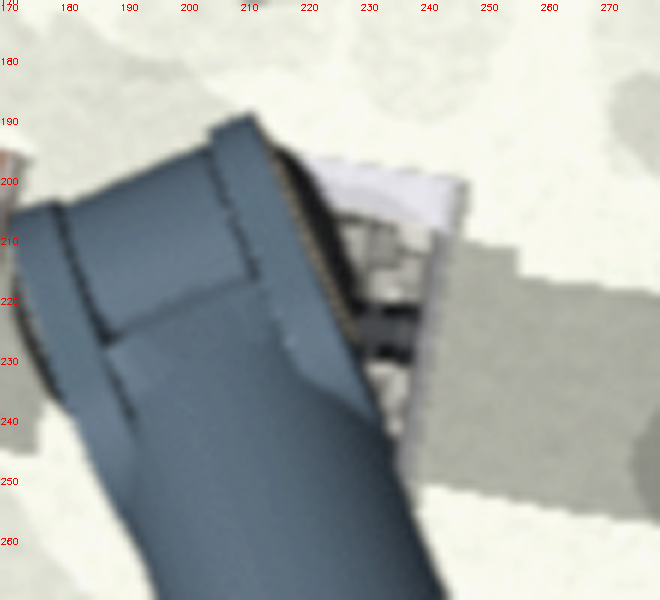

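```bash
python3 -m crank '[{"delta_pos":[0,0,-2],"delta_rot":[0,0,0],"fingers":1},{"delta_pos":[0,0,-4],"delta_rot":[0,0,0],"fingers":1},{"delta_pos":[0,0,-6],"delta_rot":[0,0,0],"fingers":1},{"delta_pos":[0,0,-7.5],"delta_rot":[0,0,0],"fingers":1},{"delta_pos":[0,0,-8.5],"delta_rot":[0,0,0],"fingers":1},{"delta_pos":[0,0,-9.2],"delta_rot":[0,0,0],"fingers":1},{"delta_pos":[0,0,-9.2],"delta_rot":[0,0,0],"fingers":1}]'
python3 look.py b
python3 - <<'E'
import cv2
c=cv2.imread("pics/scene_b_raw.png")[118:214,255:325]
s=8
k=cv2.convertScaleAbs(cv2.resize(c,None,fx=s,fy=s,interpolation=cv2.INTER_CUBIC)[:600],alpha=1.5)
cv2.imwrite("pics/sb.png",k)
E
```

```text
time: 7.22
tcp_pos: [534.3, 203.3, 171.1]
eef_rot: [0.073, 0.997, -0.0, -0.0]
ft_force: [0.5, -1.0, -2.5]
width: 13.2
7.225 [534.3 203.3 171.1] [ 7.300e-02  9.973e-01 -1.000e-04 -2.000e-04] 13.202309179115531 [ 0.55 -1.02 -2.51] [-0.52  0.38  0.1   1.87 -0.05  0.89  1.03]
```

View pics/sb.png

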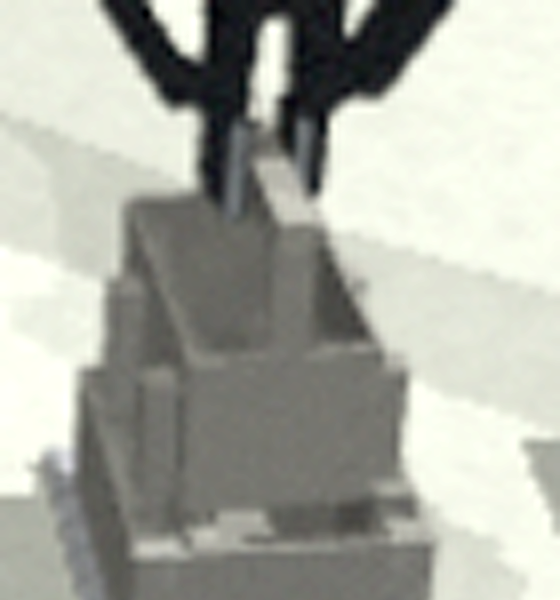

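View pics/top_b.png

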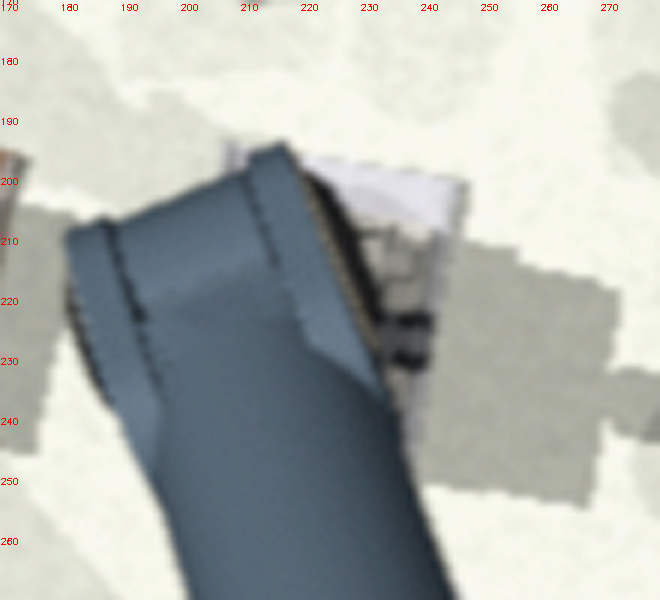

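```bash
cat > fit2.py <<'E'
from h import *
def P(u,v,s,x,y): return (x+(u+.5)/s-.5, y+(v+.5)/s-.5)
T=[((-61,-52,56),P(90,78,9,255,155)),((-61,52,56),P(405,68,9,255,155)),((61,-52,56),P(150,292,9,255,155)),((61,52,56),P(490,275,9,255,155))]
zc=66.6
K=[((55,-33,60),(193,365)),((55,33,60),(380,345)),((-55,-33,60),(128,203)),((55,0,110),(296,226)),((55,33,0),(402,492)),((55,-33,0),(188,530))]
K=[((X[0],X[1],X[2]+zc),P(*p,8,255,118)) for X,p in K]
def res(p,D):return np.concatenate([(proj("scene",w(p,X))-px)[0] for X,px in D])
a=least_squares(res,[540,205,-.15],args=(T,)); print("tub",a.x,a.fun.reshape(-1,2).round(1).tolist())
b=least_squares(res,[540,205,-.15],args=(K,)); print("cad",b.x,b.fun.reshape(-1,2).round(1).tolist())
E
python3 fit2.py
```

```text
tub [ 5.41294270e+02  2.05889046e+02 -1.83884661e-01] [[-0.1, -0.2], [0.1, -0.6], [-0.1, 0.3], [0.1, 0.3]]
cad [ 5.37986778e+02  2.02695073e+02 -1.19412374e-01] [[0.6, 0.1], [1.7, 0.7], [-0.5, -0.4], [1.5, -0.1], [-3.2, 1.2], [-0.2, -1.5]]
```

```bash
python3 - <<'E'
from h import *
i=cv2.cvtColor(cv2.imread("pics/top0.png"),cv2.COLOR_BGR2GRAY)
f,cx,cy,R,t=C["top"]; F=192/np.tan(np.radians(f)/2)
def back(u,v,z):
    d=R.T@np.array([(u-cx)/F,(v-cy)/F,1]); c=-R.T@t; return c+d*(z-c[2])/d[2]
l=cv2.createLineSegmentDetector(0,scale=2).detect(cv2.resize(i,None,fx=2,fy=2,interpolation=cv2.INTER_CUBIC))[0][:,0]/2-.25
for a in l:
    m=(a[:2]+a[2:])/2; L=np.hypot(*(a[2:]-a[:2]))
    if 192<m[0]<255 and 185<m[1]<262 and L>12:
        p,q=back(*a[:2],6),back(*a[2:],6); y=np.degrees(np.arctan2(q[1]-p[1],q[0]-p[0]))%90
        y=y-90 if y>45 else y
        print(a.round(1),round(L,1),"yaw",round(np.radians(y),3))
E
```

```text
[218.4 245.9 204.4 243.3] 14.2 yaw -0.189
[211.8 203.2 235.9 206.8] 24.3 yaw -0.154
[206.7 227.1 209.5 212.3] 15.1 yaw -0.184
```

```bash
python3 - <<'E'
from h import *
g=cv2.cvtColor(cv2.imread("pics/top0.png"),cv2.COLOR_BGR2GRAY).astype(float)
f,cx,cy,R,t=C["top"]; F=192/np.tan(np.radians(f)/2)
def back(u,v,z):
    d=R.T@np.array([(u-cx)/F,(v-cy)/F,1]); c=-R.T@t; return (c+d*(z-c[2])/d[2])[:2]
def edge(p,q,z,name,half=3,n=80):
    p,q=np.array(p),np.array(q); d=(q-p)/np.linalg.norm(q-p); nn=np.array([-d[1],d[0]])
    s=np.arange(-half,half+.01,.1); P=[]
    for a in np.linspace(.05,.95,n):
        b=p+a*(q-p); X=b+s[:,None]*nn
        v=cv2.remap(g.astype(np.float32),X[:,0].astype(np.float32)[None],X[:,1].astype(np.float32)[None],cv2.INTER_CUBIC)[0]
        G=np.abs(np.gradient(cv2.GaussianBlur(v[None],(0,0),4)[0])); k=G.argmax(); P.append(np.r_[back(*X[k],z),G[k]])
    P=np.array(P)
    vx,vy,x0,y0=cv2.fitLine(P[:,:2].astype(np.float32),cv2.DIST_HUBER,0,.01,.01).ravel()
    a=np.arctan2(vy,vx)%(np.pi/2); a=a-np.pi/2 if a>np.pi/4 else a
    print(name,"yaw",round(float(a),4),"pt",x0.round(1),y0.round(1), "rms",np.median(np.abs((P[:,0]-x0)*vy-(P[:,1]-y0)*vx)).round(2))
edge((247.9,200),(246,213),6,"right top part")
edge((206.9,193.3),(247.9,200),6,"plate +x end")
edge((198.3,250.7),(239.3,256.4),6,"plate -x end")
edge((209.6,196),(246,200),6,"p+x in")
edge((206.1,205),(199.8,243),56,"tub left rim")
edge((211.8,203.2),(235.9,206.8),56,"tub top inner")
E
```

```text
right top part yaw -0.307 pt 591.8 133.1 rms 0.92
plate +x end yaw -0.1635 pt 622.6 190.4 rms 0.62
plate -x end yaw -0.1675 pt 450.3 213.1 rms 0.54
p+x in yaw 0.0021 pt 618.0 186.2 rms 3.1
tub left rim yaw -0.1755 pt 536.4 262.9 rms 1.19
tub top inner yaw -0.158 pt 592.3 198.4 rms 0.25
```

```bash
python3 -m crank '[{"delta_pos":[0.14,0.23,0],"delta_rot":[0,0,-0.018],"fingers":1},{"delta_pos":[0.14,0.23,-0.4],"delta_rot":[0,0,-0.018],"fingers":1},{"delta_pos":[0.14,0.23,-0.7],"delta_rot":[0,0,-0.018],"fingers":1},{"delta_pos":[0.14,0.23,-0.7],"delta_rot":[0,0,-0.018],"fingers":1},{"delta_pos":[0.14,0.23,-0.7],"delta_rot":[0,0,-0.018],"fingers":1}]'
python3 look.py c
python3 - <<'E'
import cv2
c=cv2.imread("pics/scene_c_raw.png")[130:205,255:325]
cv2.imwrite("pics/sc.png",cv2.convertScaleAbs(cv2.resize(c,None,fx=8,fy=8,interpolation=cv2.INTER_CUBIC),alpha=1.7))
E
```

```text
time: 7.95
tcp_pos: [535.8, 205.6, 164.3]
eef_rot: [0.082, 0.997, 0.0, -0.0]
ft_force: [0.0, -1.4, -1.7]
width: 13.3
7.95 [535.8 205.6 164.3] [ 0.0818  0.9966  0.     -0.    ] 13.290989676754222 [ 0.03 -1.36 -1.66] [-0.52  0.39  0.11  1.87 -0.05  0.88  1.02]
```

View pics/sc.png

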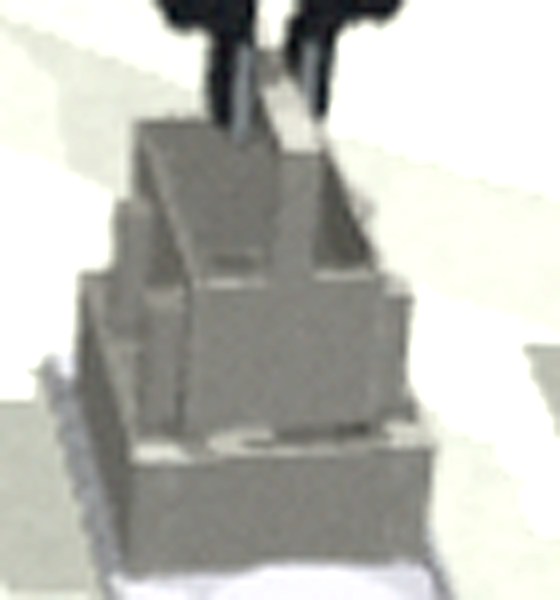

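```bash
python3 -m crank '[{"delta_pos":[0,0,-0.15],"delta_rot":[0,0,0],"fingers":1},{"delta_pos":[0,0,-0.3],"delta_rot":[0,0,0],"fingers":1},{"delta_pos":[0,0,-0.4],"delta_rot":[0,0,0],"fingers":1},{"delta_pos":[0,0,-0.5],"delta_rot":[0,0,0],"fingers":1},{"delta_pos":[0,0,-0.5],"delta_rot":[0,0,0],"fingers":1}]'
```

```text
time: 8.68
tcp_pos: [536.0, 205.6, 159.5]
eef_rot: [0.082, 0.997, 0.0, 0.0]
ft_force: [0.5, 0.6, -1.9]
width: 13.5
```

```bash
python3 -m crank '[{"delta_pos":[0,0,-0.1],"delta_rot":[0,0,0],"fingers":1},{"delta_pos":[0,0,-0.2],"delta_rot":[0,0,0],"fingers":1},{"delta_pos":[0,0,-0.2],"delta_rot":[0,0,0],"fingers":1}]'
```

```text
time: 9.05
tcp_pos: [535.9, 205.7, 157.2]
eef_rot: [0.082, 0.997, 0.0, 0.0]
ft_force: [1.6, -0.7, -2.3]
width: 13.2
```

```bash
python3 -m crank '[{"delta_pos":[0,0,-0.1],"delta_rot":[0,0,0],"fingers":1},{"delta_pos":[0,0,-0.2],"delta_rot":[0,0,0],"fingers":1},{"delta_pos":[0,0,-0.3],"delta_rot":[0,0,0],"fingers":1},{"delta_pos":[0,0,-0.3],"delta_rot":[0,0,0],"fingers":1}]'; python3 -m crank '[{"delta_pos":[0,0,-0.1],"delta_rot":[0,0,0],"fingers":1},{"delta_pos":[0,0,-0.2],"delta_rot":[0,0,0],"fingers":1},{"delta_pos":[0,0,-0.3],"delta_rot":[0,0,0],"fingers":1},{"delta_pos":[0,0,-0.3],"delta_rot":[0,0,0],"fingers":1}]'
python3 look.py d
python3 - <<'E'
import cv2
c=cv2.imread("pics/scene_d_raw.png")[130:205,255:325]
cv2.imwrite("pics/sd.png",cv2.convertScaleAbs(cv2.resize(c,None,fx=8,fy=8,interpolation=cv2.INTER_CUBIC),alpha=1.7))
E
```

```text
time: 9.55
tcp_pos: [535.9, 205.7, 154.2]
eef_rot: [0.082, 0.997, 0.0, 0.0]
ft_force: [1.4, 0.3, -2.6]
width: 13.2
time: 10.05
tcp_pos: [535.8, 205.7, 151.2]
eef_rot: [0.082, 0.997, 0.0, 0.0]
ft_force: [0.8, 0.5, -2.2]
width: 12.7
10.05 [535.8 205.7 151.2] [8.180e-02 9.966e-01 1.000e-04 0.000e+00] 12.736128472464275 [ 0.75  0.53 -2.17] [-0.52  0.41  0.11  1.88 -0.06  0.85  1.02]
```

View pics/sd.png

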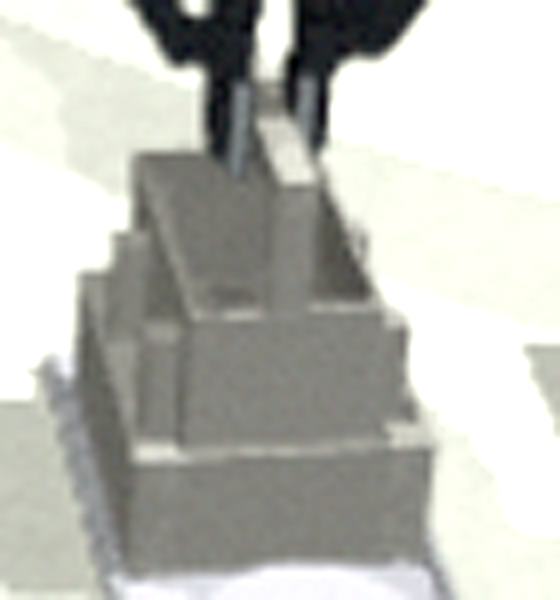

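The lugs are in the slots: the caddy is about 10 mm below the rim with no contact force. I'll sink it slowly.

```bash
python3 -m crank '[{"delta_pos":[0,0,-0.2],"delta_rot":[0,0,0],"fingers":1},{"delta_pos":[0,0,-0.4],"delta_rot":[0,0,0],"fingers":1},{"delta_pos":[0,0,-0.6],"delta_rot":[0,0,0],"fingers":1},{"delta_pos":[0,0,-0.8],"delta_rot":[0,0,0],"fingers":1},{"delta_pos":[0,0,-1.0],"delta_rot":[0,0,0],"fingers":1},{"delta_pos":[0,0,-1.2],"delta_rot":[0,0,0],"fingers":1},{"delta_pos":[0,0,-1.2],"delta_rot":[0,0,0],"fingers":1}]'
```

```text
time: 11.02
tcp_pos: [535.8, 205.7, 139.1]
eef_rot: [0.082, 0.997, 0.0, -0.0]
ft_force: [1.5, 0.9, -3.7]
width: 13.4
```

```bash
python3 -m crank '[{"delta_pos":[0,0,-0.2],"delta_rot":[0,0,0],"fingers":1},{"delta_pos":[0,0,-0.4],"delta_rot":[0,0,0],"fingers":1},{"delta_pos":[0,0,-0.6],"delta_rot":[0,0,0],"fingers":1},{"delta_pos":[0,0,-0.8],"delta_rot":[0,0,0],"fingers":1},{"delta_pos":[0,0,-1.0],"delta_rot":[0,0,0],"fingers":1},{"delta_pos":[0,0,-1.2],"delta_rot":[0,0,0],"fingers":1},{"delta_pos":[0,0,-1.4],"delta_rot":[0,0,0],"fingers":1},{"delta_pos":[0,0,-1.4],"delta_rot":[0,0,0],"fingers":1}]'
```

```text
time: 12.02
tcp_pos: [535.9, 205.7, 125.1]
eef_rot: [0.082, 0.997, 0.0, 0.0]
ft_force: [2.9, 0.5, -2.1]
width: 13.3
```

Underside is at about 20.6 mm; 10 mm to go.

```bash
python3 -m crank '[{"delta_pos":[0,0,-0.15],"delta_rot":[0,0,0],"fingers":1},{"delta_pos":[0,0,-0.3],"delta_rot":[0,0,0],"fingers":1},{"delta_pos":[0,0,-0.45],"delta_rot":[0,0,0],"fingers":1},{"delta_pos":[0,0,-0.6],"delta_rot":[0,0,0],"fingers":1},{"delta_pos":[0,0,-0.75],"delta_rot":[0,0,0],"fingers":1},{"delta_pos":[0,0,-0.85],"delta_rot":[0,0,0],"fingers":1},{"delta_pos":[0,0,-0.85],"delta_rot":[0,0,0],"fingers":1}]'
```

```text
time: 12.9
tcp_pos: [535.9, 205.7, 116.7]
eef_rot: [0.082, 0.997, 0.0, 0.0]
ft_force: [2.2, 0.0, -1.6]
width: 13.3
```

```bash
python3 -m crank '[{"delta_pos":[0,0,-0.07],"delta_rot":[0,0,0],"fingers":1},{"delta_pos":[0,0,-0.12],"delta_rot":[0,0,0],"fingers":1},{"delta_pos":[0,0,-0.12],"delta_rot":[0,0,0],"fingers":1}]'
```

```text
time: 13.28
tcp_pos: [535.9, 205.7, 115.6]
eef_rot: [0.082, 0.997, 0.0, 0.0]
ft_force: [2.1, -0.1, -0.8]
width: 13.6
```

```bash
python3 -m crank '[{"delta_pos":[0,0,-0.05],"delta_rot":[0,0,0],"fingers":1},{"delta_pos":[0,0,-0.1],"delta_rot":[0,0,0],"fingers":1},{"delta_pos":[0,0,-0.1],"delta_rot":[0,0,0],"fingers":1}]'
```

```text
time: 13.65
tcp_pos: [535.9, 205.7, 114.7]
eef_rot: [0.082, 0.997, 0.0, 0.0]
ft_force: [2.9, -0.6, 0.2]
width: 12.8
```

```bash
python3 -m crank '[{"delta_pos":[0,0,-0.04],"delta_rot":[0,0,0],"fingers":1},{"delta_pos":[0,0,-0.08],"delta_rot":[0,0,0],"fingers":1},{"delta_pos":[0,0,-0.08],"delta_rot":[0,0,0],"fingers":1}]'
```

```text
time: 14.02
tcp_pos: [536.3, 206.0, 114.4]
eef_rot: [0.082, 0.997, 0.0, 0.001]
ft_force: [3.0, 0.6, 3.8]
width: 13.2
```

On the floor: the force went from -2.3 N (weight) to +3.8 N, at the expected height. Release and look.

```bash
python3 -m crank '[{"delta_pos":[0,0,0],"delta_rot":[0,0,0],"fingers":0.6},{"delta_pos":[0,0,0],"delta_rot":[0,0,0],"fingers":0.3},{"delta_pos":[0,0,0],"delta_rot":[0,0,0],"fingers":0},{"delta_pos":[0,0,0],"delta_rot":[0,0,0],"fingers":0},{"delta_pos":[0,0,0],"delta_rot":[0,0,0],"fingers":0}]'
python3 -m crank '[{"delta_pos":[0,0,1],"delta_rot":[0,0,0],"fingers":0},{"delta_pos":[0,0,4],"delta_rot":[0,0,0],"fingers":0},{"delta_pos":[0,0,8],"delta_rot":[0,0,0],"fingers":0},{"delta_pos":[0,0,13],"delta_rot":[0,0,0],"fingers":0},{"delta_pos":[-2,3,15],"delta_rot":[0,0,0],"fingers":0},{"delta_pos":[-4,8,15],"delta_rot":[0,0,0],"fingers":0},{"delta_pos":[-6,14,15],"delta_rot":[0,0,0],"fingers":0},{"delta_pos":[-8,20,15],"delta_rot":[0,0,0],"fingers":0}]'
python3 look.py e
python3 - <<'E'
import cv2
for n in("scene","top"):
    cv2.imwrite(f"pics/{n}_e_full.png",cv2.convertScaleAbs(cv2.resize(cv2.imread(f"pics/{n}_e_raw.png"),(800,600),interpolation=cv2.INTER_CUBIC),alpha=1.3))
E
```

```text
time: 14.65
tcp_pos: [535.7, 205.7, 113.7]
eef_rot: [0.082, 0.997, -0.0, -0.0]
ft_force: [0.0, 0.4, -0.2]
width: 85.5
time: 15.65
tcp_pos: [455.8, 405.7, 265.1]
eef_rot: [0.082, 0.997, 0.001, 0.001]
ft_force: [2.1, 0.0, -0.5]
width: 85.5
15.65 [455.8 405.7 265.1] [8.220e-02 9.966e-01 6.000e-04 6.000e-04] 85.53227129168761 [ 2.1  0.  -0.5] [-0.82  0.35  0.03  1.68 -0.01  1.11  0.62]
```

View pics/scene_e.png

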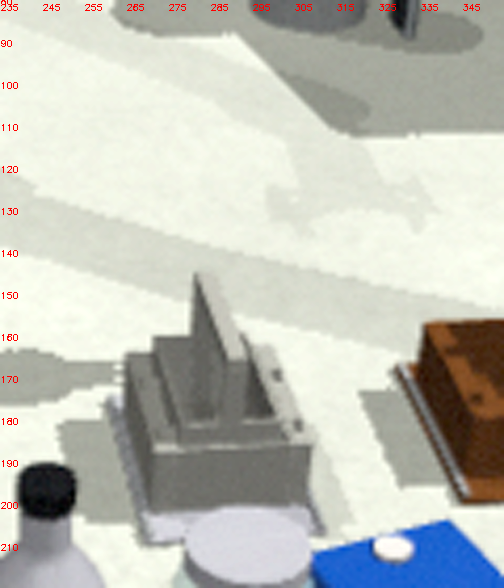

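View pics/top_e.png

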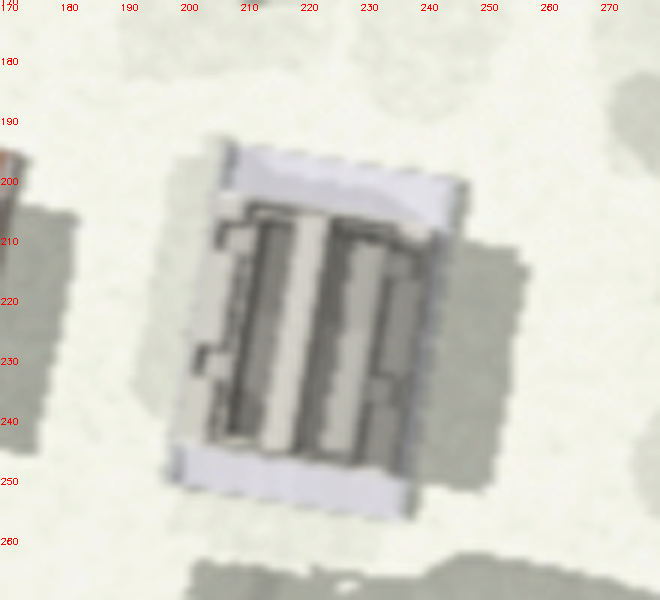

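View pics/top_e_full.png

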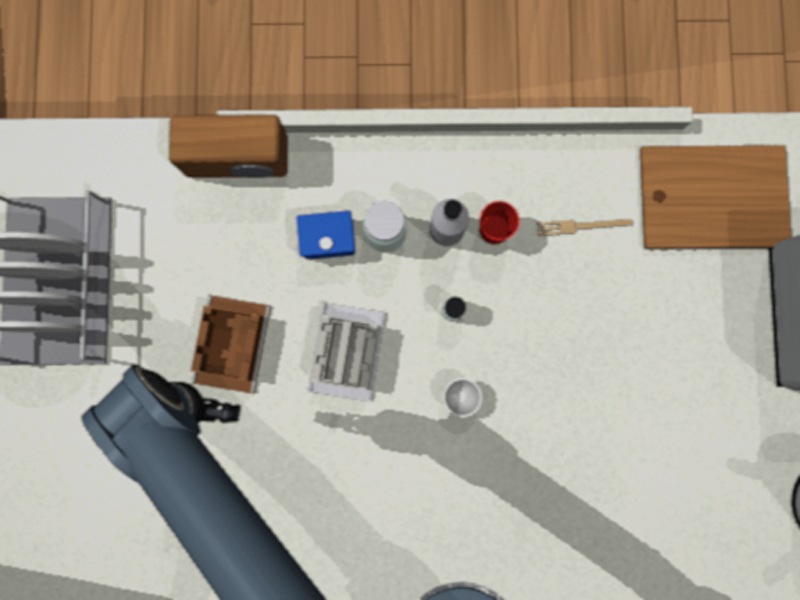

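In the top crop the caddy sits in the tub with its left-hand lugs in the slots, at about (240,240) and (215,360). The scene view shows its rim only slightly above the tub rim. In the full top view the bystanders are at their starting pixels. I'll let the arm settle and hand in.

```bash
python3 -m crank '[{"delta_pos":[0,0,0],"delta_rot":[0,0,0],"fingers":0},{"delta_pos":[0,0,0],"delta_rot":[0,0,0],"fingers":0},{"delta_pos":[0,0,0],"delta_rot":[0,0,0],"fingers":0},{"delta_pos":[0,0,0],"delta_rot":[0,0,0],"fingers":0}]'; python3 -c "
from bench import r
print(r.close_job())"
```

```text
time: 16.25
tcp_pos: [456.8, 403.4, 264.0]
eef_rot: [0.083, 0.997, 0.0, 0.0]
ft_force: [0.3, 0.7, -0.5]
width: 85.3
the job is handed in; nothing more can be done
None
```

The caddy is nested in the grey tub with its lug end along the dock's +x, and I handed the job in at about 16 s. No verdict was reported.

**What I did:** I gripped the caddy by its bar, lifted it and turned it about half a turn. I then lowered it in small steps. The lugs entered the slots on the first try, and I let go and backed off.

**Last checks:**
- **Seating:** the wrist force went from about -2.3 N (the caddy's weight) to +3.8 N, the highest vertical reading I saw while lowering it. That happened at the height expected for the tub floor, an underside about 10 mm above the bench.
- **Pictures:** the top and scene views show the caddy level and low in the tub. The lugs on the left-hand side are clearly in their slots; the other side is harder to make out. The bystanders appear at the same pixels as at the start in the top view, and the arm is clear of everything.

**What disagreed:**
- **Position:** the two cameras differed by about 8 mm in absolute x, for both the caddy and the dock. I trusted the top camera, because its view of the finger matched the measured tool position.
- **Dock angle:** the estimates ranged from -0.15 to -0.18 rad. I used about -0.164.

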